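Cap the sample vial, then hold the test slide flush on the reader

ROBOT

A 6-joint arm with a two-finger parallel gripper is mounted at the origin on the work surface. World frame = base frame: x ahead of the robot, y to its left, z up, the work surface at z = 0. Lengths are in m, angles in rad, forces in N, time in s.
With the tool pointing down it reaches from about 0.35 to 0.8 m from the base axis. Payload 7.3 kg.
Tool frame: the origin (TCP) lies between the finger pads; the fingertips stand 25 mm ahead of it and the grasp point (between the pads) lies 6 mm ahead of it (r.tip_extent is the distance from the TCP to the fingertips, in m); z points along the fingers, y is the direction in which the jaws open and shut (so a half turn about z gives the same grasp; the last joint's range is limited). The gripper opens to 85 mm and grips with 20 to 120 N. Pads are 22 mm wide; open, the fingers measure 114 mm over their backs; the gripper's body (76 mm by 85 mm) begins 54 mm behind the grasp point. The pads swing forward as they close: fully open they stand 13 mm farther back than shut.
Start: joints at [1.084, 0.342, 1.524, -0, 1.275, -0.146], TCP at [0.175, 0.495, 0.256] pointing down, gripper open.
Joint ranges: [-2.53, 2.53], [-0.77, 2.02], [0.04, 2.7], [-1, 4.14], [0.28, 2.66], [-3.11, 3.11]. Speed limits (rad/s): [2.57, 2.57, 3.14, 3.14, 3.14, 3.14].

INTERFACE

Orientations are given as a unit quaternion [x, y, z, w].
In Python, from workcell import r, command_gripper, optics gives the robot as it stands. The module is installed in compiled form; this text tells all that it offers. Calls block until the motion is done:
- r.reach(position, orientation): joint-space move of the TCP to a pose.
- r.move_straight(position, orientation=None, speed=0.15, max_force=None): straight line of the TCP; orientation=None keeps the orientation; speed is the mean speed in m/s. With max_force (N) it stops when the force on the tool has changed by that much, and returns True; else False.
- r.movej(angles): joint-space move.
- command_gripper(opening, force=None): finger opening in m; force is the grip in N (None keeps the last); returns when the fingers have stopped.
- r.hold(seconds).
- r.solve_ik(position, orientation): joint angles nearest the present ones, or None.
- r.read_state(): the state.
- optics.get_image(name): name is "scene" or "top" or "wrist"; returns (picture, depth): 480x640x3 uint8, red, green, blue; 480x640 float32, m along the optical axis (not along the pixel's ray), 0 where there is no reading.
- optics.camera_model(name): a dict with "K" (3x3 intrinsics, pixels), "R" (3x3) and "t" (3): a world point X has camera coordinates R X + t; the wrist camera has in their place "tool_from_camera" (4x4, takes a point from camera to tool coordinates, whose origin is the TCP and whose axes are the flange's). Camera axes: x right, y down, z forward; pixel columns grow to the right and rows downward; lengths in m; the calibration is good to about 2 mm. A picture is of the moment at which its call begins: read the wrist's pose just before it. camera_model takes no time and is no camera call.
A pose or a line that the arm cannot do raises r.PlanningError and nothing moves.
- r.finish_job(): hands the job in, once; it reports no verdict.
The state is a dict: "time_s": time; "joint_positions": joint angles; "dq": joint speeds; "tau": joint torques, N m; "eef_pos": TCP position; "eef_rot": TCP orientation; "contact_force": force on the tool from outside, world axes, zero at the start; "torque": the same for the moment, N m; "grip_width": finger opening in m.
Only numpy, scipy, OpenCV 4.12 (cv2) and the standard library are available. Lean on these libraries where they do the work, as an engineer would, in place of code of your own. Each camera call takes 0.05 s, during which the arm holds its last target.

TASK

Press shut the cap of the sample vial that stands open in the rack. Then pick up the test slide by its fin, tilt it to match the sloped plate of the test reader and press its flat underside flush on the plate, lengthwise and centred over the dark window, so that the sprung plate goes in part of its travel but does not bottom. Finish while holding it there; leave the other vials shut, the reader's tilt as it is set and everything else on the desk where it stands.

Things in the scene. Friction and masses are not known exactly. Their poses are not given: they have to be found in the camera images.
- vial_open_cap (a joint): flip cap of the open sample vial, rad: 0 is shut, grows as it opens; starts at 1.3 to 1.9. It stays where it is left (light friction, 0.5 N at its rim), no latch: push it over from behind along its arc, then press it down. Three alike vials (28 mm across) stand fixed 50 mm apart in an aluminium rack (60 x 160 mm, 42 mm high); which place the open one has varies.
- cap_hinge (a point): hinge of the open vial's cap, on the vial's far rim (away from the robot), 65 mm above the desk. Axes turn with the cap: y is the hinge line, along the row; -x runs from the hinge along the cap to its thumb tab. The white cap is a disc 31 mm across, 6 mm thick, its centre 16 mm from the hinge. Shut, its top is 71 mm above the desk; the vial's axis is 16 mm from the hinge, towards the robot.
- cap_rim (a point): the end of the open cap's thumb tab, 39 mm from the hinge, turning with the cap
- vial_b_cap (a joint): cap of one of the other two vials, rad, 0 is shut; starts shut
- vial_c_cap (a joint): cap of the other of these two vials, rad, 0 is shut; starts shut
- slide: test slide in its holder: a white plastic plate 76 mm (x) x 36 mm (y) x 5 mm thick, lying flat on the desk, with an upright grip fin on its middle, 40 mm (x) x 12 mm (y), up to 39 mm above the underside. Origin: the centre of the underside; z points up out of the fin. About 60 g.
- slide_grip (a point): the middle of the slide's grip fin, 22 mm above the underside; same axes as slide. The fin is pinched across its y.
- reader: test reader, fixed on the desk: a white base 150 x 120 mm, 30 mm high, with a yoke on top that carries a tilting block with the sprung plate, and a low rear housing 55 mm high on its far (+x) side. Origin: the centre of its underside; x points from its low side, which looks towards the robot, to the rear housing.
- window (a point): the centre of the outer face of the reader's grey sprung plate and of the dark window (56 x 20 mm) on it; the plate is 96 mm (x, up the slope) x 50 mm (y, level); z is the outward normal of the face. The face leans towards the robot by 0.2 to 0.6 rad from level, different each time. The point moves with the plate.
- reader_plate (a joint): how far the sprung plate is pressed in along its normal, m: 0 is out, 0.010 is bottomed; it takes about 1 N to start it and 0.7 N more per mm
- tilt_edge (a point): the upper edge of the tilting block under the plate, 45 mm up the slope from its pivot, which is 65 mm above the desk; the block is clamped at its angle (over 100 N at this edge to turn it)
- amber_bottle: bystander: amber bottle 48 mm across, 95 mm high, behind the work area; stays where it is. Origin: centre of its underside
- carton: bystander: blue carton 35 x 75 x 50 mm, behind the work area; stays where it is. Origin: centre of its underside
- cream_jar: bystander: white jar 52 mm across, 45 mm high, front right; stays where it is. Origin: centre of its underside
- carton_flat: bystander: flat paper carton 60 x 100 x 22 mm, front left; stays where it is. Origin: centre of its underside
- pen: bystander: black pen 140 mm long, lying, front right; stays where it is. Origin: centre of its underside (the pen's: its middle)
- tape_roll: bystander: roll of tape 64 mm across, 18 mm high, behind the work area; stays where it is. Origin: centre of its underside
- pill_cup: bystander: clear pill cup 44 mm across, 35 mm high, front left; stays where it is. Origin: centre of its underside
Not all that is in view belongs to the job. What is shaped like the slide but pink or turquoise is not meant.

How it is judged:
By the outcome, as a careful person would: the job done as asked, in the order asked, and still so for the second after the job is handed in, while the arm keeps its last pose, push and grip.
It also fails if it takes over 64 s, if anything falls off the work surface, if the arm or the gripper's body presses on something with over 40 N, if the wrist force passes 120 N, or if a joint passes its speed limit or range.

## Working session

There is one attempt and no reset: what is moved stays moved. The work goes in short steps, each a Python script; the robot and the scene stay as the last script left them, time stands still between calls to the robot, and variables do not carry over. Pictures are saved under pics/ and viewed, and the job is handed in when it is done.

```bash
mkdir -p pics; ls; python3 - <<'E'
from workcell import r, command_gripper, optics
import cv2, numpy as np
for n in ("scene","top"):
    im,d=optics.get_image(n)
    cv2.imwrite(f"pics/{n}0.png",im[:,:,::-1]); np.savez(f"pics/{n}0.npz",im=im,d=d)
    m=optics.camera_model(n); print(n,{k:np.round(v,4).tolist() for k,v in m.items()})
    print((d>0).mean(), d[d>0].min(), d.max())
print({k:np.round(v,4).tolist() for k,v in optics.camera_model("wrist").items()})
print(r.read_state(), r.tip_extent)
E
```

```text
pics
scene {'K': [[509.6014, 0.0, 316.2098], [0.0, 509.6014, 245.0586], [0.0, 0.0, 1.0]], 'R': [[-0.5528, 0.8331, -0.02], [0.6383, 0.4078, -0.6529], [-0.5358, -0.3737, -0.7572]], 't': [0.3092, -0.256, 1.3233]}
0.9959895833333333 0.6432739 3.6341395
top {'K': [[483.1842, 0.0, 325.4935], [0.0, 483.1842, 245.4407], [0.0, 0.0, 1.0]], 'R': [[0.0136, -0.9999, -0.001], [-0.983, -0.0132, -0.1829], [0.1829, 0.0035, -0.9831]], 't': [0.0036, 0.5632, 0.8914]}
0.9958951822916666 0.7848659 1.8925546
{'K': [[373.9814, 0.0, 326.1771], [0.0, 373.9814, 245.8203], [0.0, 0.0, 1.0]], 'tool_from_camera': [[0.0008, -0.9535, -0.3014, 0.0775], [1.0, 0.0009, -0.0, 0.0], [0.0003, -0.3014, 0.9535, -0.1181], [0.0, 0.0, 0.0, 1.0]]}
{'time_s': 0.1, 'joint_positions': array([ 1.08398540e+00,  3.42637429e-01,  1.52491156e+00,  2.82590390e-05,
        1.27539428e+00, -1.45961542e-01]), 'dq': array([ 0.00164674, -0.0016605 , -0.0030583 ,  0.00075633,  0.00025282,
        0.00225801]), 'tau': array([ 7.45980378e-04, -4.34448409e+01, -2.46490806e+01, -2.15961154e-04,
        4.67514750e-03,  9.46441560e-06]), 'eef_pos': array([0.17530402, 0.4945315 , 0.255707  ]), 'eef_rot': array([ 1.69604926e-01,  9.85511904e-01, -6.37585325e-04, -2.22955495e-04]), 'contact_force': array([-0.97060231,  0.41293814,  0.65146908]), 'torque': array([ 0.00042398, -0.01287811, -0.01262287]), 'grip_width': 0.08568314380468847} 0.025
```

View pics/scene0.png

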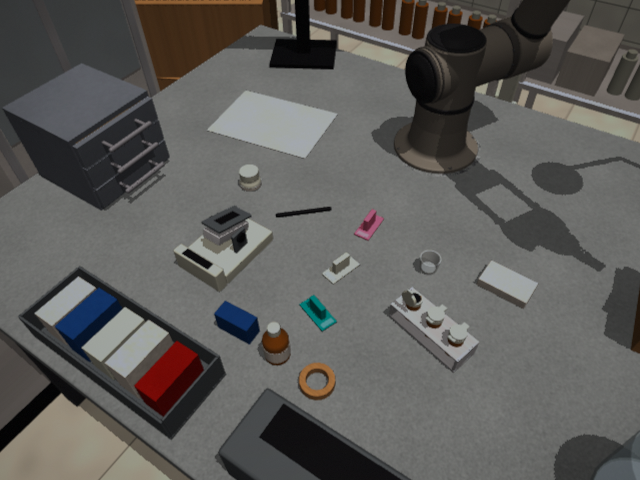

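View pics/top0.png

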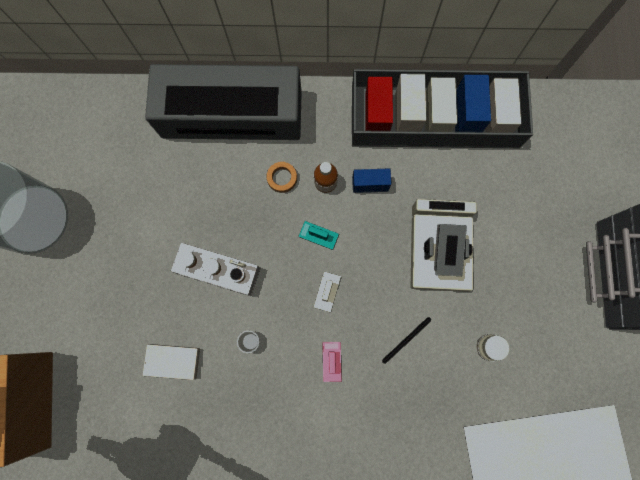

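The top view shows the rack at (215,270). Its right-hand vial (237,273) shows a dark mouth, so that is the open one. The reader is at (444,250).
Candidates for the slide (top view) are white (328,292), pink (332,362) and turquoise (319,235); I choose white. Candidates for the open vial are (190,262), (213,267) and (237,273); I choose the one with the dark mouth. Next I check both in crops and measure.

```bash
cat > h.py <<'E'
from workcell import r, command_gripper, optics
import cv2, numpy as np
from scipy.spatial.transform import Rotation as Ro
def cam(n, st=None):
    m=optics.camera_model(n); K=np.array(m["K"])
    if n!="wrist":
        R=np.array(m["R"]);t=np.array(m["t"]); return K,R.T,-R.T@t   # K, world_from_cam R, cam centre
    T=np.array(m["tool_from_camera"]); Rt=Ro.from_quat(st["eef_rot"]).as_matrix()
    return K,Rt@T[:3,:3],Rt@T[:3,3]+st["eef_pos"]
def ray(C,u,v):
    K,R,c=C; d=R@np.linalg.inv(K)@np.array([u,v,1.]); return c,d
def plane(C,u,v,z):
    c,d=ray(C,u,v); return c+d*(z-c[2])/d[2]
def cloud(C,d):
    K,R,c=C; v,u=np.mgrid[:d.shape[0],:d.shape[1]]
    P=np.stack([(u-K[0,2])/K[0,0]*d,(v-K[1,2])/K[1,1]*d,d],-1)
    return P@R.T+c
def proj(C,X):
    K,R,c=C; p=K@(R.T@(np.asarray(X)-c)); return p[:2]/p[2]
def snap(n,name):
    st=r.read_state(); im,d=optics.get_image(n); C=cam(n,st)
    cv2.imwrite(f"pics/{name}.png",im[:,:,::-1]); np.savez(f"pics/{name}.npz",im=im,d=d,K=C[0],R=C[1],c=C[2]); return im,d,C
def load(name):
    z=np.load(f"pics/{name}.npz"); return z["im"],z["d"],(z["K"],z["R"],z["c"]) if "K" in z else None
E
python3 - <<'E'
from h import *
z=np.load("pics/top0.npz"); im,d=z["im"],z["d"]; C=cam("top"); P=cloud(C,d)
for n,(u,v) in dict(slide=(322,292),vR=(237,273),vM=(213,267),vL=(190,262),rack=(230,286),plate=(440,250),jar=(495,348),desk=(400,400)).items():
    print(n,np.round(P[v,u],4))
a=cv2.resize(im[230:310,160:350],None,fx=4,fy=4,interpolation=cv2.INTER_CUBIC)
z=np.load("pics/scene0.npz"); b=cv2.resize(z["im"][280:370,380:490],None,fx=2.5,fy=2.5,interpolation=cv2.INTER_CUBIC)
c=cv2.resize(z["im"][195:290,170:280],None,fx=2.5,fy=2.5,interpolation=cv2.INTER_CUBIC)
o=np.zeros((560,760,3),np.uint8); o[:320]=a; o[325:325+225,:275]=b;o[320:320+237,300:575]=c
cv2.imwrite("pics/crop0.png",o[:,:,::-1])
E
```

```text
slide [0.4764 0.0171 0.0045]
vR [0.5053 0.1794 0.0626]
vM [0.5155 0.2246 0.0683]
vL [0.5238 0.2676 0.073 ]
rack [0.4824 0.1958 0.0417]
plate [ 0.55   -0.2027  0.0912]
jar [ 0.3714 -0.3118  0.0458]
desk [ 0.2694 -0.1371  0.004 ]Traceback (most recent call last):
  File "<stdin>", line 8, in <module>
ValueError: could not broadcast input array from shape (238,275,3) into shape (237,275,3)
```

```bash
python3 - <<'E'
from h import *
z=np.load("pics/top0.npz"); im=z["im"]
a=cv2.resize(im[230:310,160:350],None,fx=4,fy=4,interpolation=cv2.INTER_CUBIC)
z=np.load("pics/scene0.npz"); b=cv2.resize(z["im"][280:370,380:490],(275,225),interpolation=cv2.INTER_CUBIC)
c=cv2.resize(z["im"][195:290,170:280],(275,238),interpolation=cv2.INTER_CUBIC)
o=np.zeros((560,760,3),np.uint8); o[:320]=a; o[325:325+225,:275]=b;o[320:320+238,300:575]=c
cv2.imwrite("pics/crop0.png",o[:,:,::-1])
E
```

```text
(no output)
```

View pics/crop0.png

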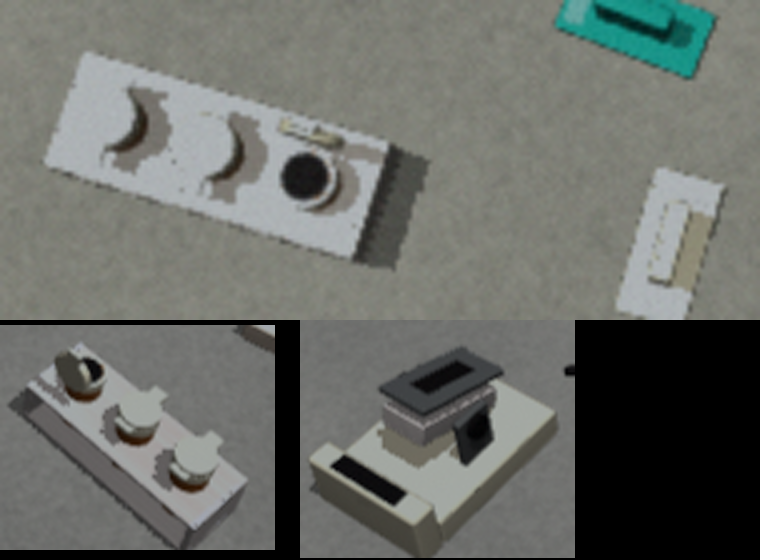

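The crops confirm the choice. The right-hand vial has its cap standing up at its far rim, and the white slide has its fin. Next are wrist close-ups of the three work areas.

```bash
python3 - <<'E'
from h import *
q=[0,1,0,0]
for n,p in dict(wv=(0.47,0.18,0.26),ws=(0.44,0.02,0.22),wr=(0.50,-0.21,0.27)).items():
    r.reach(p,q); r.hold(0.2); snap("wrist",n); s=r.read_state(); print(n,s["time_s"],np.round(s["eef_pos"],4),np.round(s["joint_positions"],2),np.round(s["contact_force"],2))
ims=[cv2.resize(cv2.imread(f"pics/{n}.png"),(400,300)) for n in("wv","ws","wr")]
o=np.zeros((600,800,3),np.uint8);o[:300,:400]=ims[0];o[:300,400:]=ims[1];o[300:,:400]=ims[2]
cv2.imwrite("pics/three.png",o)
E
```

```text
wv 1.9333 [0.4698 0.1806 0.26  ] [ 0.21  0.3   1.58  0.    1.27 -1.36] [-0.65 -0.34 -0.22]
ws 2.8917 [0.4404 0.0211 0.2202] [-0.13  0.22  1.8   0.    1.12 -1.7 ] [ 0.06  1.39 -0.49]
wr 4.1 [ 0.5001 -0.2087  0.27  ] [-0.54  0.36  1.45  0.    1.32 -2.11] [-0.13  0.33 -1.15]
```

View pics/three.png

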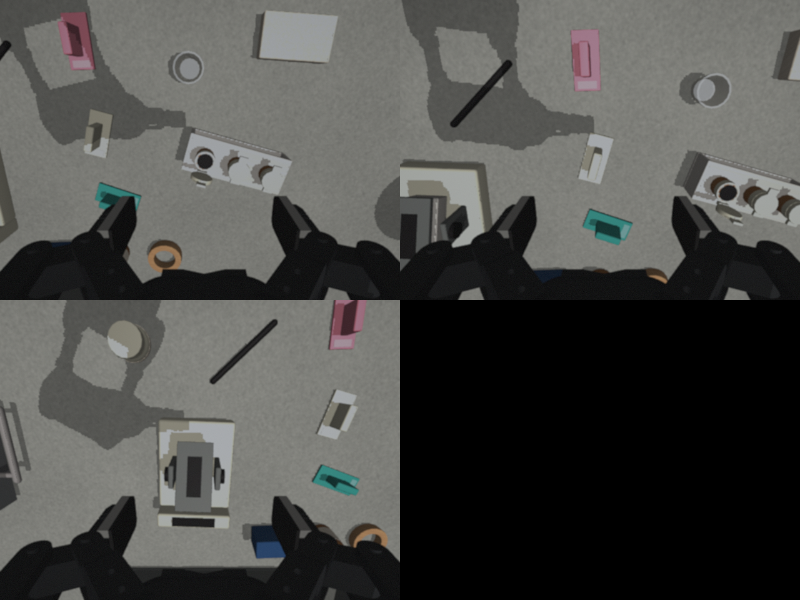

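The wrist pictures (half scale, +y right, robot side up) show:
- **Vial view:** the open vial mouth is at (204,160), with its cap edge-on at (202,178).
- **Slide view:** the white slide is at (595,160).
- **Reader view:** the plate with the dark window is at (194,475).

Now I measure all of these.

```bash
python3 - <<'E'
from h import *
# desk bias
def rect_ray(C,mask,z):
    cs,_=cv2.findContours(mask.astype(np.uint8),cv2.RETR_EXTERNAL,cv2.CHAIN_APPROX_NONE); c=max(cs,key=cv2.contourArea)[:,0]
    W=np.array([plane(C,u,v,z)[:2] for u,v in c]).astype(np.float32)
    return cv2.minAreaRect(W*1000)
for n in("top0","wv","ws","wr"):
    im,d,C=load(n)
    if C is None: C=cam("top")
    P=cloud(C,d); hsv=cv2.cvtColor(im,cv2.COLOR_RGB2HSV)
    ok=d>0
    desk=ok&(np.abs(P[...,2])<0.012)&(P[...,0]>.3)&(P[...,0]<.65)&(abs(P[...,1])<.3)
    print(n,"desk z med",np.median(P[desk][:,2]),P[desk][:,2].std())
    # rack
    x,y,z=P[...,0],P[...,1],P[...,2]
    reg=ok&(x>.42)&(x<.6)&(y>.12)&(y<.33)
    m=reg&(z>.036)&(z<.1)
    if m.sum()>200: print(" rack (z42)",rect_ray(C,m,.042))
    reg=ok&(x>.38)&(x<.56)&(y>-.06)&(y<.08)
    s=hsv[...,1]
    wh=reg&(s<45)&(hsv[...,2]>0)&(z>.0)
    fin=reg&(z>.025)&(z<.06)&(s<80)
    fin&=(x>.42)&(x<.54)&(y>-.03)&(y<.06)
    if fin.sum()>20:
        print(" fin px",fin.sum(),"z",np.percentile(P[fin][:,2],[50,90]))
        top=fin&(z>.035); print(" fin top rect", rect_ray(C,top,.039))
    cap=ok&(z>.076)&(z<.13)&(x>.45)&(x<.58)&(y>.14)&(y<.22)
    if cap.sum()>5: print(" cap pts",cap.sum(),P[cap].mean(0),P[cap].min(0),P[cap].max(0))
E
```

```text
top0 desk z med 0.00021206504537851778 0.0022124541441992693
 rack (z42) ((517.0203857421875, 228.67825317382812), (160.96412658691406, 59.90975570678711), 74.04983520507812)
 fin px 128 z [0.03884984 0.04087056]
 fin top rect ((477.6507263183594, 7.324892044067383), (11.792889595031738, 39.3150520324707), 74.7449951171875)
 cap pts 64 [0.52042836 0.17427185 0.09248644] [0.51572692 0.16092503 0.07610685] [0.52615362 0.1912095  0.10562312]
wv desk z med 0.000557316227989546 0.0016143411987147708
 rack (z42) ((522.7514038085938, 228.71949768066406), (159.78668212890625, 76.04560852050781), 74.08805084228516)
 fin px 771 z [0.0388181  0.04008132]
 fin top rect ((476.2864990234375, 10.095284461975098), (13.120339393615723, 40.61048126220703), 74.73673248291016)
 cap pts 557 [0.51891487 0.17736247 0.09133325] [0.51343771 0.16279762 0.0760278 ] [0.52609468 0.19207959 0.10565139]
ws desk z med 0.0005125613596880796 0.001791581233953369
 rack (z42) ((525.0139770507812, 230.6131591796875), (172.36495971679688, 78.8202133178711), 73.78746032714844)
 fin px 681 z [0.03913539 0.04021507]
 fin top rect ((475.88519287109375, 8.662946701049805), (12.039106369018555, 40.46904373168945), 74.61410522460938)
 cap pts 727 [0.51824273 0.17454499 0.09100862] [0.51304703 0.1617816  0.07609035] [0.52534795 0.19231878 0.10580405]
wr desk z med 0.00044088184182727863 0.0017485468510255655
 fin px 880 z [0.0384256 0.0399732]
 fin top rect ((476.2853088378906, 6.583614349365234), (14.576220512390137, 39.62594223022461), 75.23371124267578)
```

```bash
python3 - <<'E'
from h import *
def crop(n,x0,y0,x1,y1,f):
    return cv2.resize(cv2.imread(f"pics/{n}.png")[y0:y1,x0:x1],None,fx=f,fy=f,interpolation=cv2.INTER_CUBIC)
o=np.zeros((600,800,3),np.uint8)
a=crop("wv",340,240,600,400,1.5);b=crop("ws",340,250,460,380,2);c=crop("wr",240,180,400,370,1.8)
for i,(x,y) in zip((a,b,c),((0,0),(400,0),(0,250))): o[y:y+i.shape[0],x:x+i.shape[1]]=i
cv2.imwrite("pics/crop1.png",o)
E
```

```text
(no output)
```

View pics/crop1.png

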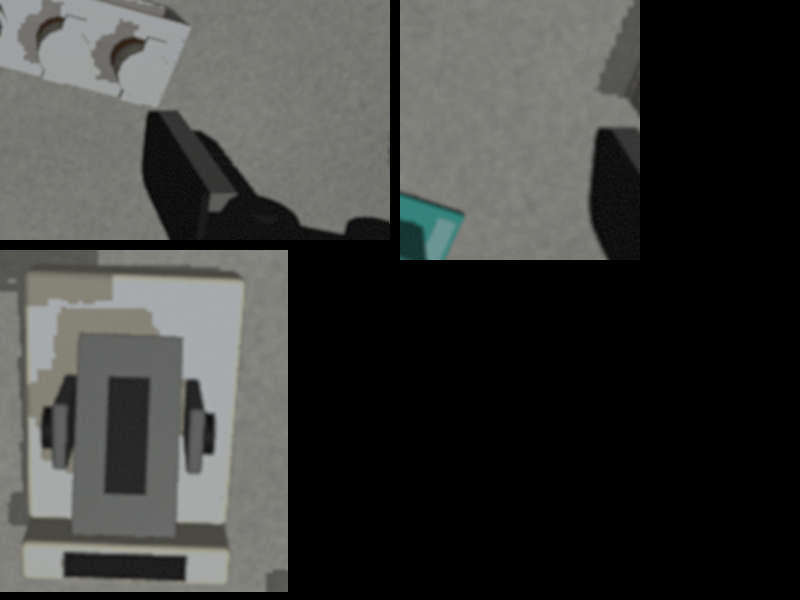

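```bash
cat > plate.py <<'E'
from h import *
def meas(n,C=None):
    im,d,C0=load(n); C=C0 or C
    P=cloud(C,d); x,y,z=P[...,0],P[...,1],P[...,2]
    m=(d>0)&(x>.46)&(x<.64)&(y>-.27)&(y<-.14)&(z>.062)
    g=m.copy()
    # plane by iterative trimmed fit
    for k in range(8):
        Q=P[g]; c=Q.mean(0); u,s,vt=np.linalg.svd(Q-c,full_matrices=False); nn=vt[2]*np.sign(vt[2][2])
        g=m&(np.abs((P-c)@nn)<max(.003,.012*.6**k))
    gg=cv2.morphologyEx(g.astype(np.uint8),cv2.MORPH_OPEN,np.ones((3,3)))
    lab=cv2.connectedComponentsWithStats(gg); k=1+np.argmax(lab[2][1:,4]); gm=(lab[1]==k)
    Q=P[gm]; c=Q.mean(0); u,s,vt=np.linalg.svd(Q-c,full_matrices=False); nn=vt[2]*np.sign(vt[2][2])
    print(n,"plane n",nn.round(4),"tilt",np.arccos(nn[2]),"dir",np.arctan2(nn[1],nn[0]),"rms",((Q-c)@nn).std(),"cent",c.round(4))
    ex=np.cross([0,0,1],nn); ex=ex/np.linalg.norm(ex); ey=ex; ex=np.cross(ey,nn)  # ex up slope
    if ex[2]<0: ex=-ex; ey=-ey
    def onp(mask):
        cs,_=cv2.findContours(mask.astype(np.uint8),cv2.RETR_EXTERNAL,cv2.CHAIN_APPROX_NONE); w=max(cs,key=cv2.contourArea)[:,0]
        W=[]
        for u,v in w:
            o,dd=ray(C,u,v); X=o+dd*(((c-o)@nn)/(dd@nn)); W.append([(X-c)@ex*1e3,(X-c)@ey*1e3])
        R=cv2.minAreaRect(np.array(W,np.float32)); X=c+ex*R[0][0]/1e3+ey*R[0][1]/1e3
        return R,X
    hsvv=cv2.cvtColor(im,cv2.COLOR_RGB2HSV)[...,2]
    R,X=onp(gm); print("  plate rect",np.round(R[1],1),round(R[2],1),"centre",X.round(4))
    gf=cv2.morphologyEx(gm.astype(np.uint8),cv2.MORPH_CLOSE,np.ones((5,5)))
    gf=cv2.erode(gf,np.ones((7,7)))>0
    pv=hsvv[gf]; t=(np.percentile(pv,5)+np.percentile(pv,80))/2
    dk=gf&(hsvv<t); R,X=onp(dk); print("  window rect",np.round(R[1],1),round(R[2],1),"centre",X.round(4), "ex",ex.round(4),"ey",ey.round(4))
    return nn,X
if __name__=="__main__":
    meas("top0",cam("top")); meas("wr"); meas("ws")
    z=np.load("pics/scene0.npz"); np.savez("pics/scene0b.npz",im=z["im"],d=z["d"]); meas("scene0b",cam("scene"))
    # cap side profile
    t=np.deg2rad(74.05); yr=np.array([np.cos(t),np.sin(t),0]); xr=np.array([np.sin(t),-np.cos(t),0])
    for n,C in (("top0",cam("top")),("wv",None),("ws",None),("scene0b",cam("scene"))):
        im,d,C0=load(n); C=C0 or C; P=cloud(C,d)
        h=np.array([.5187,.1762,.065])
        L=(P-h)@np.stack([xr,yr,[0,0,1]],1)
        m=(d>0)&(abs(L[...,0])<.03)&(abs(L[...,1])<.02)&(L[...,2]>.008)
        Q=L[m]*1e3; print(n,m.sum())
        for zz in range(8,46,5):
            s=(Q[:,2]>=zz)&(Q[:,2]<zz+5)
            if s.sum(): print("   z",zz,"x %.1f..%.1f y %.1f..%.1f"%(*np.percentile(Q[s][:,0],[3,97]),*np.percentile(Q[s][:,1],[2,98])),s.sum())
E
python3 plate.py
```

```text
top0 plane n [-0.3103  0.01    0.9506] tilt 0.31570886578233964 dir 3.109329234236745 rms 0.0014008141127227333 cent [ 0.5506 -0.2226  0.0921]
  plate rect [95.8 50.3] 0.2 centre [ 0.5506 -0.2226  0.0921]
  window rect [19.9 56.2] 89.8 centre [ 0.5501 -0.2227  0.092 ] ex [ 0.9501 -0.0307  0.3105] ey [ 0.0323  0.9995 -0.    ]
wr plane n [ 0.9682 -0.0481  0.2454] tilt 1.3228942172654472 dir -0.049628789200190024 rms 0.001361238348318795 cent [ 0.4864 -0.166   0.3194]
  plate rect [90.3 45.8] 20.7 centre [ 0.4902 -0.1589  0.306 ]
  window rect [23.   8.5] 4.5 centre [ 0.4883 -0.145   0.3162] ex [-0.2451  0.0122  0.9694] ey [-0.0496 -0.9988  0.    ]
ws plane n [-0.3091  0.0208  0.9508] tilt 0.3150219020470251 dir 3.0743226659263856 rms 0.0007013180369888969 cent [ 0.5428 -0.2204  0.0904]
  plate rect [18.2 92.8] 80.5 centre [ 0.5452 -0.2212  0.0912]
  window rect [14.3 56.8] 82.8 centre [ 0.5488 -0.2241  0.0925] ex [ 0.9486 -0.0639  0.3098] ey [ 0.0672  0.9977 -0.    ]
scene0b plane n [0.174  0.7172 0.6748] tilt 0.830167472650688 dir 1.3328361060662717 rms 0.0012717749046253295 cent [ 0.
[... 415 characters left out ...]
eas
    pv=hsvv[gf]; t=(np.percentile(pv,5)+np.percentile(pv,80))/2
                    ~~~~~~~~~~~~~^^^^^^
    return _quantile_unchecked(
        a, q, axis, out, overwrite_input, method, keepdims, weights)
    return _ureduce(a,
                    func=_quantile_ureduce_func,
    ...<5 lines>...
                    overwrite_input=overwrite_input,
                    method=method)
    r = func(a, **kwargs)
    result = _quantile(arr,
                       quantiles=q,
    ...<2 lines>...
                       out=out,
                       weights=wgt)
    previous = arr[previous_indexes]
               ~~~^^^^^^^^^^^^^^^^^^
IndexError: index 0 is out of bounds for axis 0 with size 0
```

```bash
sed -i 's/&(z>.062)/\&(z>.07)\&(z<.115)/' plate.py; sed -i 's/^    z=np.load("pics\/scene0.npz").*$/    z=np.load("pics\/scene0.npz"); np.savez("pics\/scene0b.npz",im=z["im"],d=z["d"])\n    try: meas("scene0b",cam("scene"))\n    except Exception as e: print(e)/' plate.py; python3 plate.py; sed -i 's/z>.07)/z>.082)/' plate.py;  python3 plate.py | grep -A3 scene0b | head -4
```

```text
top0 plane n [-0.3103  0.01    0.9506] tilt 0.31570886578233964 dir 3.109329234236745 rms 0.0014008141127227333 cent [ 0.5506 -0.2226  0.0921]
  plate rect [95.8 50.3] 0.2 centre [ 0.5506 -0.2226  0.0921]
  window rect [19.9 56.2] 89.8 centre [ 0.5501 -0.2227  0.092 ] ex [ 0.9501 -0.0307  0.3105] ey [ 0.0323  0.9995 -0.    ]
wr plane n [-0.307   0.0112  0.9517] tilt 0.31222586711719175 dir 3.105260250304305 rms 0.0007427626984831379 cent [ 0.5489 -0.2216  0.0922]
  plate rect [49.8 95.7] 90.0 centre [ 0.5488 -0.2216  0.0922]
  window rect [19.5 55.6] 89.9 centre [ 0.5492 -0.2219  0.0923] ex [ 0.951  -0.0346  0.3072] ey [ 0.0363  0.9993 -0.    ]
ws plane n [-0.3111  0.0264  0.95  ] tilt 0.3175500825066583 dir 3.0569808149038886 rms 0.0008141900657952308 cent [ 0.5377 -0.2147  0.0885]
  plate rect [89.8 38.9] 5.2 centre [ 0.5454 -0.2121  0.091 ]
  window rect [55.1 19.7] 2.7 centre [ 0.5491 -0.2218  0.0925] ex [ 0.9466 -0.0803  0.3122] ey [ 0.0845  0.9964 -0.    ]
scene0b plane n [0.1862 0.6272 0.7563] tilt 0.7131776889382417 dir 1.2821765527400504 rms 0.001362628322727979 cent [ 0.570
[... 797 characters left out ...]
1
   z 28 x -2.2..3.7 y -8.3..9.5 175
   z 33 x 0.7..3.8 y -4.9..7.2 59
   z 38 x 0.6..4.0 y -4.6..6.9 76
scene0b 155
   z 8 x 4.3..7.8 y -12.6..13.0 20
   z 13 x 4.2..7.2 y -12.2..16.4 27
   z 18 x 0.5..6.9 y -10.7..16.8 26
   z 23 x 1.7..7.6 y -10.8..14.9 34
   z 28 x 2.0..7.1 y -8.1..11.6 24
   z 33 x 3.1..7.3 y -3.0..7.5 13
   z 38 x 3.0..6.5 y -4.3..6.6 11
scene0b plane n [-0.301   0.0143  0.9535] tilt 0.30613732821295636 dir 3.094132394766755 rms 0.0011320198056847456 cent [ 0.5612 -0.2215  0.0962]
  plate rect [89.  52.2] 0.5 centre [ 0.5574 -0.2207  0.0949]
  window rect [50.5 19.4] 0.0 centre [ 0.5519 -0.2238  0.0932] ex [ 0.9524 -0.0452  0.3014] ey [ 0.0474  0.9989 -0.    ]
top0 66
```

Measured:
- **Reader:** face tilt is about 0.313, and the window is at about (0.549, -0.222, 0.092).
- **Cap:** it stands near vertical (about 1.57) at the hinge, (0.517, 0.177, 0.065).
- **Slide:** the fin is at (0.476, 0.0085), yaw about -15°.

Next I push the cap shut.

```bash
cat >> h.py <<'E'
def quat(xax,zax):
    z=np.array(zax,float);z/=np.linalg.norm(z); x=np.array(xax,float); x-=z*(x@z); x/=np.linalg.norm(x)
    return Ro.from_matrix(np.stack([x,np.cross(z,x),z],1)).as_quat()
t_=np.deg2rad(74.05); xr=np.array([np.sin(t_),-np.cos(t_),0])
hinge=np.array([.5172,.1766,.065])
E
python3 - <<'E'
from h import *
q=quat(-xr,[0,0,-1]); te=r.tip_extent
def P(c,z): p=hinge+xr*c/1000; p[2]=z+te; return p
command_gripper(0.0,40)
r.reach(P(40,.16),q)
r.move_straight(P(38,.087),q,speed=.12,max_force=10)
f0=r.read_state()["contact_force"]
for c,z in((0,.087),(-14,.083),(-18,.079)):
    hit=r.move_straight(P(c,z),q,speed=.08,max_force=10); s=r.read_state(); print(c,z,hit,(s["contact_force"]-f0).round(2),s["eef_pos"].round(4))
hit=r.move_straight(P(-18,.066),q,speed=.03,max_force=10); s=r.read_state(); print(hit,(s["contact_force"]-f0).round(2),s["eef_pos"].round(4),s["time_s"])
snap("wrist","capw"); snap("scene","caps")
a=cv2.resize(cv2.imread("pics/caps.png")[260:380,370:500],(520,480))
cv2.imwrite("pics/caps_c.png",a)
E
```

```text
0 0.087 False [-1.41 -1.98 -0.32] [0.5175 0.1767 0.1124]
-14 0.083 False [ 0.1  -1.18 -0.3 ] [0.5037 0.1805 0.1079]
-18 0.079 False [-1.22 -0.87  0.26] [0.4996 0.1815 0.1037]
True [-2.16 -0.92  8.49] [0.5001 0.1816 0.096 ] 8.6417
```

View pics/caps_c.png

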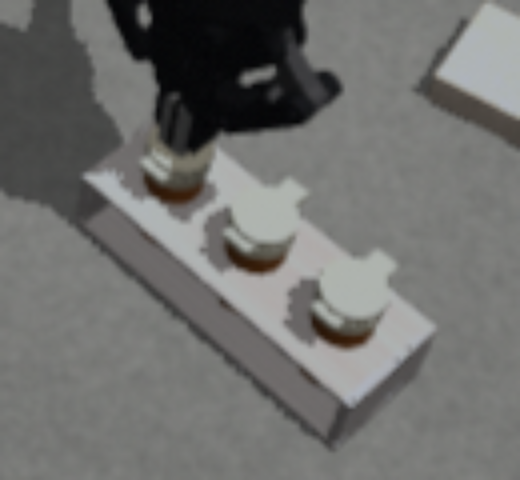

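View pics/capw.png

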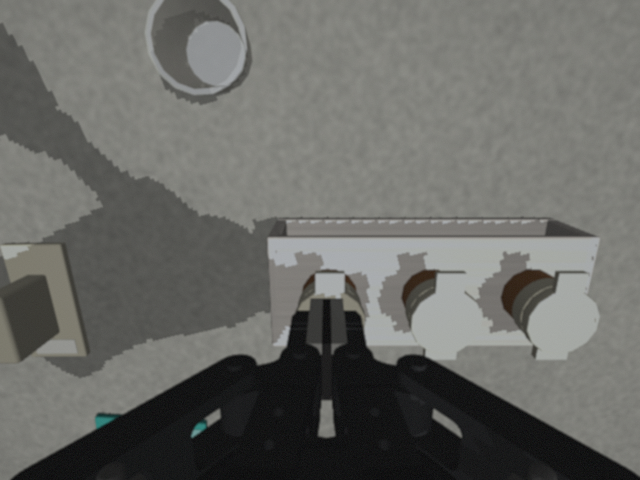

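Contact came at a tip height of 71 mm with 8.5 N, so the cap is shut and level with its neighbours (wrist picture, tab at (330,284) under the closed fingers). Next I retreat, recheck the cap, and take a close look at the slide from above.

```bash
python3 - <<'E'
from h import *
q=quat(-xr,[0,0,-1]); s=r.read_state()
p=s["eef_pos"].copy(); p[2]=.2; r.move_straight(p,q,speed=.15)
command_gripper(.05,60)
r.hold(.1); im,d,C=snap("wrist","capafter")
a=np.deg2rad(-15.25); sx=np.array([np.cos(a),np.sin(a),0]); q=quat(-sx,[0,0,-1])
r.reach(np.array([.476,.0085,.15]),q); r.hold(.2); im,d,C=snap("wrist","slidew"); s=r.read_state(); print(s["time_s"],s["grip_width"],s["joint_positions"].round(2))
P=cloud(C,d); x,y,z=P[...,0],P[...,1],P[...,2]
def rr(m,zz):
    cs,_=cv2.findContours(m.astype(np.uint8),cv2.RETR_EXTERNAL,cv2.CHAIN_APPROX_NONE); c=max(cs,key=cv2.contourArea)[:,0]
    return cv2.minAreaRect(np.array([plane(C,u,v,zz)[:2]*1000 for u,v in c],np.float32))
reg=(d>0)&(x>.43)&(x<.52)&(y>-.03)&(y<.05)
print(rr(reg&(z>.034)&(z<.045),.039)); print(rr(reg&(z>.0028)&(z<.045),.005))
# IK at reader
n=np.array([-.3085,.0106,.951]); n/=np.linalg.norm(n); ex=np.array([.951,-.033,.3085]); w=np.array([.5494,-.2222,.0922])
for sg in(-1,1): print(sg,[ (lambda j:None if j is None else np.round(j,2))(r.solve_ik(w+n*h,quat(sg*ex,-n))) for h in(.028,.034,.1)])
c=np.hstack([cv2.resize(cv2.imread("pics/capafter.png"),(400,300)),cv2.resize(cv2.imread("pics/slidew.png"),(400,300))]); cv2.imwrite("pics/c2.png",c)
E
```

```text
11.2833 0.05020496877377553 [-0.14  0.37  1.8   0.    0.96 -1.45]
((475.824951171875, 8.85923957824707), (11.262907981872559, 40.24559783935547), 74.91285705566406)
((476.6759948730469, 8.778804779052734), (36.368587493896484, 76.16040802001953), 74.082275390625)
-1 [array([-0.6 ,  0.48,  1.78,  0.29,  0.63, -2.35]), array([-0.61,  0.47,  1.78,  0.28,  0.64, -2.35]), array([-0.63,  0.35,  1.76,  0.25,  0.78, -2.32])]
1 [array([-0.6 ,  0.48,  1.78,  0.29,  0.63,  0.79]), array([-0.61,  0.47,  1.78,  0.28,  0.64,  0.79]), array([-0.63,  0.35,  1.76,  0.25,  0.78,  0.82])]
```

View pics/c2.png

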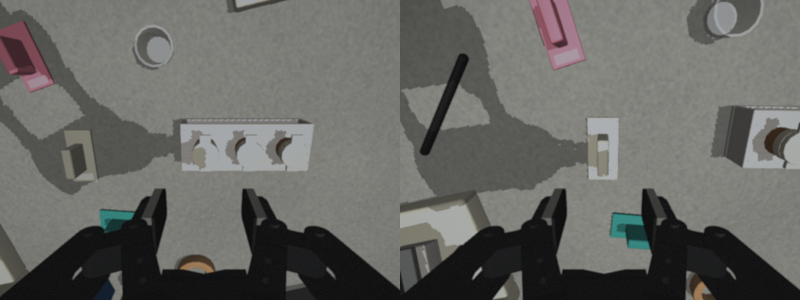

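All three caps now look alike and shut (left picture, open one at (205,150)). The slide is centred at (0.4762, 0.0088), yaw -15.3°, between the open fingers. Grasping it now.

```bash
python3 - <<'E'
from h import *
a=np.deg2rad(-15.3); sx=np.array([np.cos(a),np.sin(a),0]); q=quat(-sx,[0,0,-1])
p=np.array([.4762,.0088,.034])
r.move_straight(p+[0,0,.04],q,speed=.15)
print(r.move_straight(p,q,speed=.08,max_force=8))
s=r.read_state(); print(s["eef_pos"].round(4),s["contact_force"].round(2))
command_gripper(0.0,60); r.hold(.2); s=r.read_state(); print(s["grip_width"],s["eef_pos"].round(4),s["contact_force"].round(2))
r.move_straight(p+[0,0,.14],q,speed=.15); r.hold(.2); s=r.read_state(); print(s["grip_width"],s["eef_pos"].round(4),s["contact_force"].round(2),s["time_s"])
snap("wrist","held"); snap("scene","helds")
c=np.hstack([cv2.resize(cv2.imread("pics/held.png"),(400,300)),cv2.resize(cv2.imread("pics/helds.png")[120:360,200:520],(400,300))]); cv2.imwrite("pics/c3.png",c)
E
```

```text
False
[0.4765 0.0088 0.0343] [ 1.23 -0.3  -0.58]
0.011114387380707778 [0.4766 0.0088 0.0345] [0.15 0.28 6.29]
0.01110247386022316 [0.4759 0.0088 0.1733] [-0.09  0.03 -0.88] 14.5083
```

View pics/c3.png

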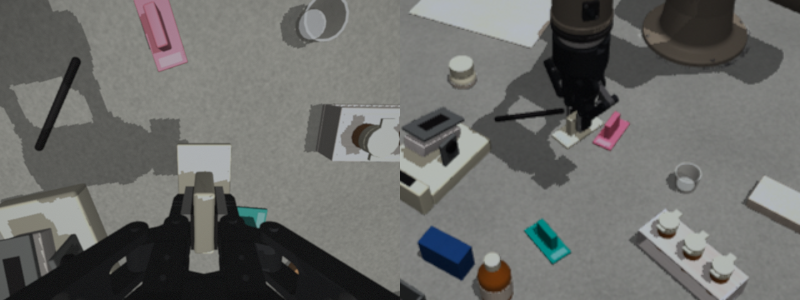

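The slide is held (width 11.1 mm) and hangs level, with its near end at (204,160) in the wrist view. I check its seat in the grip from that view.

```bash
cat > seat.py <<'E'
from h import *
def seat(name,st):
    im,d,C=load(name); P=cloud(C,d); Rt=Ro.from_quat(st["eef_rot"]).as_matrix(); T=(P-st["eef_pos"])@Rt
    x,y,z=T[...,0],T[...,1],T[...,2]
    m=(d>0)&(x>.0)&(x<.06)&(abs(y)<.03)&(z>.018)&(z<.042)
    Q=T[m]; pl=Q[(Q[:,2]>.024)&(Q[:,0]>.022)]
    A=np.c_[pl[:,:2],np.ones(len(pl))]; co=np.linalg.lstsq(A,pl[:,2],rcond=None)[0]
    # outline on top plane z_tool
    zt=np.median(pl[:,2]); print("n",len(pl),"top z_tool",zt.round(4),"slopes x,y",co[:2].round(3))
    mm=m&(z>.022)&(x>.022); 
    cs,_=cv2.findContours(mm.astype(np.uint8),cv2.RETR_EXTERNAL,cv2.CHAIN_APPROX_NONE); c=max(cs,key=cv2.contourArea)[:,0]
    W=T[c[:,1],c[:,0]]*1e3
    print("x max",np.percentile(W[:,0],[80,90,97]).round(1),"y",np.percentile(W[:,1],[3,97]).round(1))
    e=W[(abs(W[:,1])<14)&(W[:,0]>33)]; f=np.polyfit(e[:,1],e[:,0],1); print("end edge: x=%.2f at y=0, slope %.3f"%(f[1],f[0]))
E
python3 - <<'E'
from seat import *
seat("held",r.read_state())
E
```

```text
n 3277 top z_tool 0.0293 slopes x,y [0.042 0.   ]
x max [37.5 37.7 37.7] y [-17.7  18. ]
end edge: x=37.54 at y=0, slope 0.003
```

```bash
python3 - <<'E'
from seat import *
st=r.read_state(); im,d,C=load("held"); P=cloud(C,d)
Rt=Ro.from_quat(st["eef_rot"]).as_matrix(); T=(P-st["eef_pos"])@Rt; print(Rt.round(4).tolist())
m=(d>0)&(abs(T[...,2]-st["eef_pos"][2])<.006)
Q=T[m]; A=np.c_[Q[:,:2],np.ones(len(Q))]; print("desk slopes",np.linalg.lstsq(A,Q[:,2],rcond=None)[0].round(4))
x,y,z=T[...,0],T[...,1],T[...,2]
for lo in range(20,39,2):
    s=(d>0)&(x*1e3>lo)&(x*1e3<lo+2)&(abs(y)<.015)&(z>.024)&(z<.036)
    if s.sum(): print(lo,s.sum(),(np.median(z[s])*1e3).round(2))
E
```

```text
[[-0.9645, 0.2639, -0.001], [0.2639, 0.9645, 0.0001], [0.001, -0.0002, -1.0]]
desk slopes [ 0.0004 -0.      0.1729]
20 320 29.29
22 306 29.25
24 327 29.23
26 322 29.23
28 342 29.21
30 341 29.35
32 334 29.32
34 345 29.27
36 429 29.81
38 2 28.81
```

The slide sits level and centred (underside 34.3 mm ahead of the TCP). Next I carry it to a hover over the plate.

```bash
cat >> h.py <<'E'
th=.3135; yw=-.0335
ex=np.array([np.cos(th)*np.cos(yw),np.cos(th)*np.sin(yw),np.sin(th)])
ey=np.array([-np.sin(yw),np.cos(yw),0]); nn=np.cross(ex,ey)
win=np.array([.5495,-.2222,.0923]); qr=quat(-ex,-nn); U=.0343
E
python3 - <<'E'
from h import *
print(nn)
r.reach(win+nn*(U+.09),qr)
r.move_straight(win+nn*(U+.02),qr,speed=.12); r.hold(.3); s=r.read_state(); print(s["time_s"],s["eef_pos"].round(4),(win+nn*(U+.02)).round(4),s["contact_force"].round(2),s["joint_positions"].round(2))
for n in("wrist","scene","top"): snap(n,"hov_"+n)
c=[cv2.imread("pics/hov_%s.png"%n) for n in("wrist","scene","top")]
o=np.zeros((600,800,3),np.uint8); o[:300,:400]=cv2.resize(c[0],(400,300)); o[:300,400:]=cv2.resize(c[1][180:300,150:310],(400,300)); o[300:,:400]=cv2.resize(c[2][190:310,370:530],(400,300)); cv2.imwrite("pics/c4.png",o)
E
```

```text
[-0.3082169   0.01032913  0.95126003]
16.575 [ 0.5328 -0.2218  0.1446] [ 0.5328 -0.2216  0.144 ] [ 0.06  0.48 -0.91] [-0.61  0.43  1.78  0.27  0.68 -2.34]
```

View pics/c4.png

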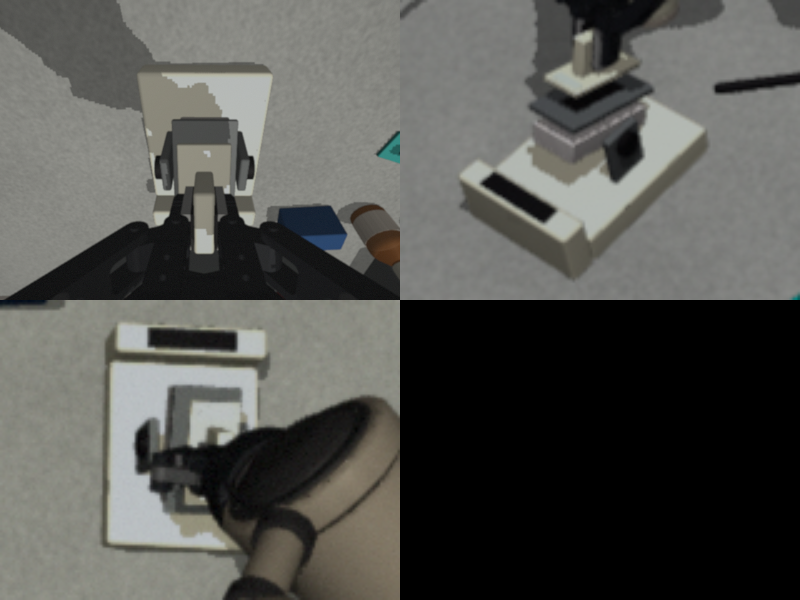

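The slide hovers parallel over the plate and lined up with it (wrist view: slide (204,165) inside the plate (205,150)). Now I press in steps, reading the force along the normal.

```bash
python3 - <<'E'
from h import *
r.hold(.3); f0=np.mean([ (r.hold(.05),r.read_state()["contact_force"])[1] for _ in range(8)],0)
for h in(.003,0,-.002,-.0035,-.005):
    hit=r.move_straight(win+nn*(U+h),qr,speed=.03,max_force=12)
    f=np.mean([ (r.hold(.05),r.read_state()["contact_force"])[1] for _ in range(8)],0)-f0; s=r.read_state()
    print(h,hit,"fn %.2f"%(f@nn),"fx %.2f fy %.2f"%(f@ex,f@ey),"actual h %.4f"%((s["eef_pos"]-win)@nn-U),"lat %.4f %.4f"%((s["eef_pos"]-win)@ex,(s["eef_pos"]-win)@ey),s["time_s"])
for n in("wrist","scene","top"): snap(n,"pr_"+n)
c=[cv2.imread("pics/pr_%s.png"%n) for n in("wrist","scene","top")]
o=np.zeros((600,800,3),np.uint8); o[:300,:400]=cv2.resize(c[0],(400,300)); o[:300,400:]=cv2.resize(c[1][190:280,170:290],(400,300)); o[300:,:400]=cv2.resize(c[2][190:310,370:530],(400,300));o[300:,400:]=cv2.resize(c[0][200:380,240:480],(400,300)); cv2.imwrite("pics/c5.png",o)
E
```

```text
0.003 False fn 0.30 fx 0.05 fy -0.05 actual h 0.0031 lat 0.0000 -0.0000 18.5417
0 False fn 0.50 fx -0.26 fy -0.07 actual h 0.0000 lat 0.0000 -0.0000 19.1917
-0.002 False fn 2.01 fx 0.48 fy 0.10 actual h -0.0019 lat 0.0001 -0.0001 19.8417
-0.0035 False fn 3.10 fx 1.05 fy -0.39 actual h -0.0034 lat 0.0001 -0.0001 20.4917
-0.005 False fn 4.18 fx 0.86 fy -0.82 actual h -0.0049 lat 0.0001 -0.0001 21.1417
```

View pics/c5.png

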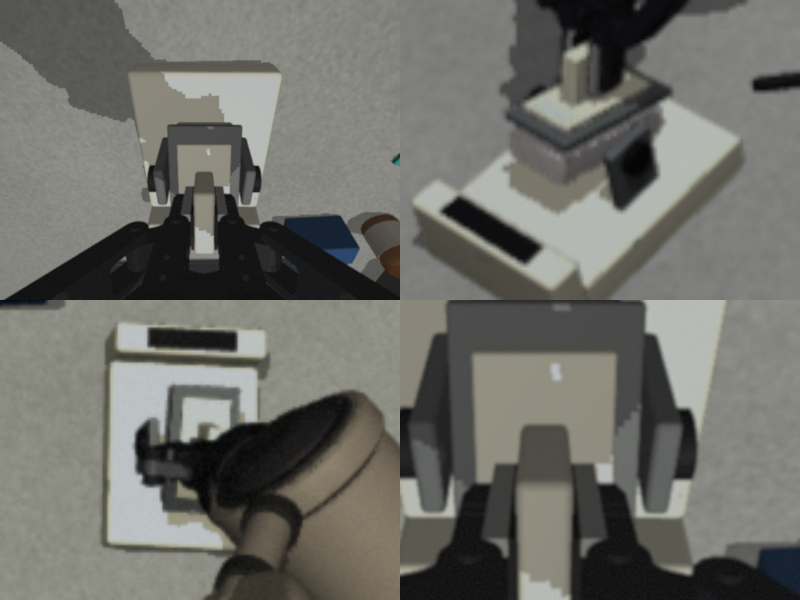

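The force follows the spring (4.2 N at about 5 mm), and the slide lies flat on the plate with even margins (bottom-right crop: plate x 447–644, slide 472–615). One more check on centring, casting the edges onto the face planes.

```bash
python3 - <<'E'
from h import *
s=r.read_state(); w=win-nn*.0049
for n in("wrist","top","scene"):
    im,d,C=load("pr_"+n); P=cloud(C,d)-w; a,b,h=P@ex*1e3,P@ey*1e3,P@nn*1e3
    on=lambda uv,hh:[(lambda o,k:((o+k*(((w+nn*hh-o)@nn)/(k@nn)))-w))(*ray(C,u,v)) for u,v in uv]
    for nm,lo,hi,hh in(("slide top",3,7.5,.005),("plate",-2.2,2.2,0)):
        m=(d>0)&(abs(a)<55)&(abs(b)<30)&(h>lo)&(h<hi)
        hsv=cv2.cvtColor(im,cv2.COLOR_RGB2HSV)
        v,u=np.nonzero(m); A,B=a[m],b[m]
        print(n,nm,m.sum(),"a %.1f..%.1f b %.1f..%.1f"%(*np.percentile(A,[.5,99.5]),*np.percentile(B,[.5,99.5])),"h med %.2f"%np.median(h[m]))
        c=np.c_[A,B,np.ones(len(A))]; print("    slopes",np.linalg.lstsq(c,h[m],rcond=None)[0].round(4))
f=np.mean([ (r.hold(.02),r.read_state()["contact_force"])[1] for _ in range(8)],0); print("fn",f@nn,s["grip_width"])
E
```

```text
wrist slide top 5341 a -37.2..-2.2 b -17.5..18.0 h med 5.27
    slopes [3.6000e-03 2.0000e-04 5.3505e+00]
wrist plate 6046 a -48.6..8.6 b -24.3..25.4 h med 0.28
    slopes [-0.0006 -0.0017  0.2534]
top slide top 249 a -43.3..39.9 b -18.3..21.2 h med 5.00
    slopes [-6.0000e-04 -4.1000e-03  5.0579e+00]
top plate 317 a -47.0..48.3 b -25.1..25.1 h med -0.05
    slopes [-0.0023  0.0008  0.0572]
scene slide top 239 a -34.2..42.2 b -17.8..20.1 h med 5.36
    slopes [-4.0000e-04 -3.0000e-04  5.3947e+00]
scene plate 248 a -46.1..50.4 b -25.5..26.5 h med 0.31
    slopes [-0.0016 -0.0013  0.2584]
fn 2.9199584321925887 0.011189749469442838
```

Centred within about 1 mm, parallel within about 4 mrad, and pressed in about 4.6 mm. Last, I check the caps and bystanders against the first picture.

```bash
python3 - <<'E'
from h import *
im,d,C=load("pr_top"); P=cloud(C,d); x,y,z=P[...,0],P[...,1],P[...,2]
m=(d>0)&(x>.44)&(x<.6)&(y>.13)&(y<.32); print("rack region z max",np.percentile(z[m],[99,99.9,100]),(z[m]>.078).sum())
b=load("top0")[0].astype(int); df=np.abs(im.astype(int)-b).max(2)>60
cs,_=cv2.findContours(cv2.morphologyEx(df.astype(np.uint8),cv2.MORPH_OPEN,np.ones((2,2))),cv2.RETR_EXTERNAL,cv2.CHAIN_APPROX_SIMPLE)
print([cv2.boundingRect(c) for c in cs if cv2.contourArea(c)>4])
cv2.imwrite("pics/fin_top.png",im[:,:,::-1])
E
```

```text
rack region z max [0.0727892  0.07436962 0.07617268] 0
[(188, 456, 20, 24), (214, 454, 54, 26), (89, 426, 109, 54), (467, 414, 4, 3), (465, 393, 4, 4), (475, 392, 3, 4), (517, 381, 4, 5), (540, 378, 3, 4), (549, 373, 7, 8), (491, 362, 4, 3), (528, 355, 14, 19), (486, 337, 37, 31), (538, 290, 34, 42), (231, 269, 13, 12), (451, 267, 4, 9), (250, 267, 5, 4), (239, 263, 9, 5), (428, 258, 8, 8), (432, 249, 5, 5), (439, 248, 8, 9), (201, 228, 362, 252)]
```

View pics/fin_top.png

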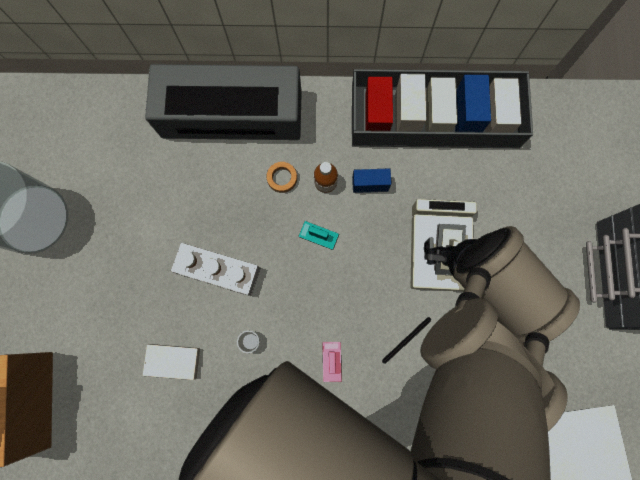

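All three caps are shut and alike at (190,262), (213,267) and (237,273). Every bystander in view is where it was, but the arm hides the jar here, so I check it in the scene view and then hand in.

```bash
python3 - <<'E'
from h import *
a=np.load("pics/scene0.npz")["im"].astype(int); b=load("pr_scene")[0].astype(int)
df=np.abs(a-b).max(2)
for n,(x0,y0,x1,y1) in dict(jar=(236,162,264,192),pen=(272,204,334,219),cup=(417,247,443,275)).items(): print(n,np.median(df[y0:y1,x0:x1]),(df[y0:y1,x0:x1]>60).mean().round(3))
r.finish_job(); print(r.read_state()["time_s"])
E
```

```text
jar 58.5 0.492
pen 13.0 0.0
cup 12.5 0.0
the job is handed in; nothing more can be done
the job is handed in; nothing more can be done
```

```bash
python3 - <<'E'
import cv2,numpy as np
a=cv2.imread("pics/scene0.png")[140:220,200:300];b=cv2.imread("pics/pr_scene.png")[140:220,200:300]
cv2.imwrite("pics/jar.png",cv2.resize(np.hstack([a,b]),None,fx=4,fy=4))
E
```

```text
(no output)
```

View pics/jar.png

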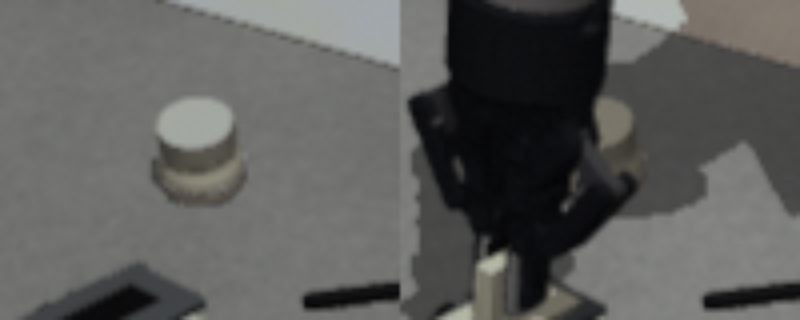

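I pressed the open vial's cap shut first, then gripped the white slide by its fin and pressed it flat onto the reader's plate. I handed the job in while holding it there, a little after 21 s on the robot's clock.

**Last checks**
- **Cap:** the fingertips met it at 71 mm with about 8.5 N, and nothing in the rack region stands above 76 mm. All three caps look alike and shut.
- **Slide:** it is within about 1 mm of the window centre and parallel to the plate within about 4 mrad.
- **Plate:** it is pressed in about 4.6 to 5 mm of its 10 mm travel, so it has not bottomed. The reader's tilt looks unchanged.
- **Force:** right after pressing it read about 4.2 N, which fits the spring. A later reading of 2.9 N was lower, but I hadn't subtracted the sensor's zero offset from it.
- **Bystanders:** all of those in view stand where they did. The image comparison flagged the cream jar (58.5 median difference). A close crop shows it partly behind the gripper and in its shadow, with the visible part where it was before.

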